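# Bed a rolling pin in its oiling cradle and clamp it endwise

### The job

Lay the short wooden rolling pin gently into the two V rests of the oiling cradle, between the end stop and the tailstock, and let go so that it beds on both flanks. Then slide the tailstock against it until the pin is pushed up to the end stop and the sprung pad is about three quarters pressed in, but do not ram the pad hard against its end; leave the pin clamped, take the hand away, and leave the other things on the worktop where they are.

Things in the scene. Friction and masses are not known exactly. Their poses are not given: they have to be found in the camera images.
- rolling_pin: Short plain wooden rolling pin lying on the worktop: barrel 44 mm in diameter and 132 mm long, a stub 24 mm in diameter and 18 mm long at each end, 168 mm overall, about 0.15 kg, the same both ways round. Origin at its centre; x is its long axis. It rolls easily.
- cradle: Wooden oiling cradle fixed to the worktop, place and turn differ each time. Base 298 x 100 x 14 mm, from x = -158 to +140 mm. Origin on its underside; x along the groove from tailstock to end stop, z up. Two V rests (14 mm thick along x, 92 mm wide, 64 mm high, 90 degree V, mouth 65 mm wide) stand at x = -32 and +32 mm, 50 mm free between them for the fingers.
- groove_mid (a point): Point on the cradle midway between the rests, 62 mm above its underside: the bedded pin's axis passes through it along the cradle's x. The steel end stop (44 mm wide, top 78 mm above the underside) stands across the groove, its face anywhere from 88 to 112 mm along x from here; not measured: see or feel it. Pressing it in with over 20 N, or letting it fall in over 3 mm, marks the pin.
- tailstock (a joint): How far the tailstock has slid towards the end stop (m): 0 at the rear, at most 0.066, starts between 0 and 0.01. Wooden carriage, 26 mm along x, 56 mm wide, top 80 mm above the cradle's underside; front face at cradle x = -114 mm + this value. Slides with about 9 N of friction and stays where it is left.
- tail_post (a point): Top end of the tailstock's upright steel post, on its axis at cradle x = -127 mm + joint value, 118 mm above the cradle's underside; post 16 mm in diameter, 38 mm tall, on top of the carriage: push it from behind or grip it.
- tail_pad: Round sprung rubber pad, 20 mm in diameter, on the groove's axis in the tailstock's front face. Origin in the middle of its front. Unpressed it stands 8 mm out; it presses in 5 mm against 1.5 N per mm (5.6 N three quarters in, 7.5 N fully in), then is hard against its end; over 12 N bruises the pin. It moves the bedded pin along the V with 1 to 3 N of friction.
- mill: bystander: glass and steel salt mill, 44 mm wide, 90 mm high, origin under its centre
- mug: bystander: blue cup, 58 x 82 mm, 49 mm high, origin under its centre
- ramekin: bystander: white ramekin, 73 mm wide, 41 mm high, origin under its centre
- garlic: bystander: garlic bulb, 60 mm, origin under its centre
- oil_short: bystander: squat tan bottle, 72 mm wide, 164 mm high, origin under its centre

How it is judged:
By the outcome, as a careful person would: the job done as asked, in the order asked, and still so for the second after the job is handed in, with the robot touching nothing.
It also fails if it takes over 61 s, if anything falls off the work surface, if the arm or the gripper's body presses on something with over 40 N, if the wrist force passes 120 N, or if a joint passes its speed limit or range.

### The arm

A 6-joint arm with a two-finger parallel gripper is mounted at the origin on a cart in front of the work surface, level with it; the furniture and walls round the work are solid. World frame = base frame: x ahead of the robot, y to its left, z up, the work surface at z = 0. Lengths are in m, angles in rad, forces in N, time in s.
With the tool pointing down it reaches from about 0.35 to 0.775 m from the base axis. Payload 7.3 kg.
Tool frame: the origin (TCP) lies at the very end of the fingers, on their centre line; the grasp point (between the pads) lies 19 mm behind it (pinch_z is the distance from the TCP to the grasp point, in m); z points along the fingers, y is the line along which they close (so a half turn about z gives the same grasp; the last joint's range is limited). The gripper opens to 92 mm and grips with 3 to 60 N. Pads are 19 mm wide; open, the fingers measure 130 mm over their backs; the gripper's body (75 mm by 190 mm) begins 47 mm behind the grasp point.
Start: joints at [1.171, 0.342, 1.524, -0, 1.275, -0.146], TCP at [0.132, 0.508, 0.227] pointing down, gripper open.
Joint ranges: [-2.53, 2.53], [-0.77, 2.02], [0.04, 2.7], [-1, 4.14], [0.28, 2.66], [-3.11, 3.11]. Speed limits (rad/s): [2.57, 2.57, 3.14, 3.14, 3.14, 3.14].

### API

Orientations are given as [roll, pitch, yaw] about the fixed x, y, z axes, in that order (R = Rz(yaw) Ry(pitch) Rx(roll)).
In Python, from cell import * gives the robot as it stands.
- The arm moves only by the tool arm_command, never from a script. Its arguments are lists of equal length, an entry for each row: "fingers": the gripper command: -1 is fully open, 1 is shut, values between are in proportion; "travel": the shift along the tool's x, y, z in m, a list of three; "dr": the turn, a rotation vector about the tool's x, y, z in degrees, a list of three. In form: {"fingers": [fingers, ...], "travel": [[x, y, z], ...], "dr": [[wx, wy, wz], ...]}. A call has 1 to 8 rows; each row is the pose to reach, as a shift and turn from the pose commanded when the call began, along the tool's axes at that moment; what a row does not reach only later rows make up. A row lasts 1/12 s, in which the tool goes at most 41.7 mm and 7.16 degrees, less where a joint would pass 70% of its speed; a pose out of reach is approached as far as the arm can. A call with a gripper value outside its range is refused whole. The fingers move at their own pace and stop on an object; "squeeze" is the grip in N (left out, the last holds). Time passes only in rows, so rows that repeat a pose let the fingers close. It gives the time, the measured TCP pose, the force, the opening and the grip force at its end, in the units of the state.
- observe(): the state, without advancing time (a new reading comes with each control period).
- read_camera(name): name is "scene" or "top" or "wrist"; returns a dict with "color" (420x560x3 uint8, blue, green, red), "z_map" (420x560 float32, m along the optical axis (not along the pixel's ray), 0 where there is no reading), "fx", "fy", "cx", "cy" (pixels), "R" (3x3) and "t" (3): a world point X has camera coordinates R X + t. Camera axes: x right, y down, z forward; pixel columns grow to the right and rows downward; lengths in m; the calibration is good to about 2 mm. A picture is of the moment at which its call begins.
- hand_in(): hands the job in; it is judged then, once.
The state is a dict: "time": time; "qpos": joint angles; "qvel": joint speeds; "joint_efforts": joint torques, N m; "tool_pos": TCP position; "tool_rot": TCP orientation; "contact_force": force on the tool from outside, world axes, zero at the start; "torque": the same for the moment, N m; "opening": finger opening in m; "grip_force": force on a finger pad.
Only numpy, scipy, OpenCV 4.12 (cv2) and the standard library are available. Lean on these libraries where they do the work, as an engineer would, in place of code of your own. Each camera call takes 0.05 s, during which the arm holds its last target. There are 200 camera calls.

## Working session

There is one attempt and no reset: what is moved stays moved. The work goes in short steps, Python scripts to look and compute and a tool call to move; the robot and the scene stay as the last step left them, time stands still between calls to the robot, and variables do not carry over. Pictures are saved under pics/ and viewed, at most 10 in all, crops included, and the job is handed in when it is done.

Besides the shell and the picture viewer there is one more tool, called after "Call:" as a command line: name --argument value ..., lists and objects as JSON in quotes. arm_command: Moves the arm, as the interface text tells. Its arguments: {"type":"object","properties":{"fingers":{"type":"array","items":{"type":"number"}},"travel":{"type":"array","items":{"type":"array","items":{"type":"number"}}},"dr":{"type":"array","items":{"type":"array","items":{"type":"number"}}},"squeeze":{"type":"number"}},"required":["fingers","travel","dr"]}

```bash
mkdir -p pics; ls; cat > h.py <<'E'
from cell import *
import numpy as np, cv2
def cloud(c):
    z=c["z_map"]; v,u=np.mgrid[:z.shape[0],:z.shape[1]]
    P=np.stack([(u-c["cx"])/c["fx"]*z,(v-c["cy"])/c["fy"]*z,z],-1)
    W=(P-c["t"])@c["R"]; W[z==0]=np.nan
    return W
E
python3 - <<'E'
from h import *
import pickle
cs={n:read_camera(n) for n in("scene","top")}
pickle.dump(cs,open("c0.pkl","wb"))
for n,c in cs.items():
    cv2.imwrite(f"pics/{n}0.png",c["color"]); print(n,c["fx"],-c["R"].T@c["t"])
print(observe())
E
```

```text
pics
scene 425.9342204641025 [-0.41213043 -0.68287176  0.77476317]
top 410.52562599618454 [ 0.43164125 -0.04652368  1.19306388]
{'time': 0.1, 'qpos': array([ 1.17100216e+00,  3.42656752e-01,  1.52491465e+00, -9.01165097e-06,
        1.27540396e+00, -1.45978332e-01]), 'qvel': array([ 2.35749544e-06, -2.50110279e-03, -2.31701966e-03,  1.45792978e-03,
       -2.23280915e-04, -8.35659947e-04]), 'joint_efforts': array([ 2.04275493e-03, -4.32014287e+01, -2.44690937e+01,  7.19890511e-02,
        5.26491576e-02, -2.20265849e-05]), 'tool_pos': array([0.13165492, 0.50785052, 0.22611493]), 'tool_rot': array([-3.14022340e+00, -1.92602492e-04,  2.88777932e+00]), 'contact_force': array([-0.14178143,  0.46865267,  0.02704845]), 'torque': array([-0.00928404, -0.02012363,  0.03673894]), 'grip_force': 0.0, 'opening': 0.09206829338734583}
```

View pics/top0.png

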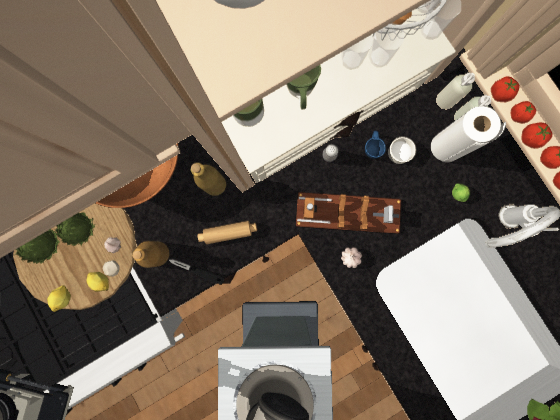

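View pics/scene0.png

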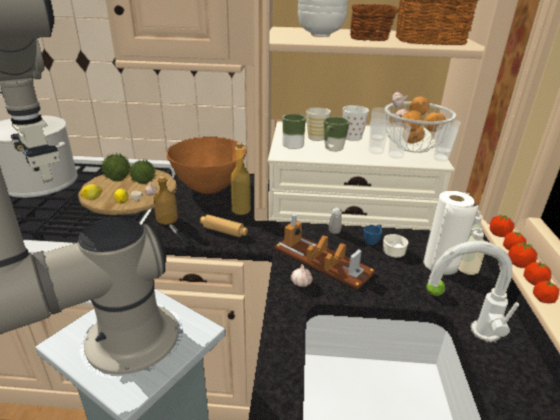

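The top view shows the pin from (198,238) to (256,227) and the cradle centred at (350,213). The tailstock is at its left end (310,207), the end stop at its right end (389,213), and the garlic at (351,258). The mill is at (331,153), the mug at (375,145) and the ramekin at (402,150).

```bash
cat > m.py <<'E'
from h import *
import pickle
cs=pickle.load(open("c0.pkl","rb"))
c=cs["top"]; W=cloud(c); img=c["color"]
def pca(P):
    m=P.mean(0); U,S,V=np.linalg.svd(P-m,full_matrices=False); return m,V[0]
def box(u0,u1,v0,v1): 
    m=np.zeros(W.shape[:2],bool); m[v0:v1,u0:u1]=1; return m
hsv=cv2.cvtColor(img,cv2.COLOR_BGR2HSV)
wood=(hsv[...,1]>60)&(hsv[...,2]>60)
m=box(190,264,215,250)&(W[...,2]>0.02)&wood
P=W[m]; a=cv2.minAreaRect(P[:,:2].astype(np.float32)*1000); print("pin",P.shape,a,P[:,2].max(), pca(P[:,:2]))
m=box(290,410,185,240)&(W[...,2]>0.005)
P=W[m]; a=cv2.minAreaRect(P[:,:2].astype(np.float32)*1000); print("cradle",a,pca(P[:,:2]))
# base plate only
m=box(290,410,185,240)&(abs(W[...,2]-0.014)<0.006); P=W[m]
a=cv2.minAreaRect(P[:,:2].astype(np.float32)*1000); print("base",len(P),a,np.median(P[:,2])); bp=cv2.boxPoints(a); print(bp)
for n,(u0,u1,v0,v1) in dict(tail=(296,325,190,225),stop=(375,408,190,235),mill=(318,342,140,165),mug=(362,390,128,162),ram=(388,418,135,165),garlic=(338,366,244,272),oil=(188,226,158,200),oil2=(130,170,238,270)).items():
    m=box(u0,u1,v0,v1)&(W[...,2]>(0.05 if n in("tail","stop") else 0.02)); P=W[m]
    print(n,len(P),P.min(0).round(3),P.max(0).round(3),P.mean(0).round(3))
big=cv2.resize(img[180:245,285:415],None,fx=6,fy=6,interpolation=cv2.INTER_CUBIC); cv2.imwrite("pics/cr.png",big)
E
python3 m.py
```

```text
pin (815, 3) ((476.4940490722656, 126.97802734375), (43.64521026611328, 166.84503173828125), 9.885074615478516) 0.050816347010657625 (array([0.47566328, 0.12604829]), array([-0.17402809,  0.98474069]))
cradle ((527.7403564453125, -222.302978515625), (336.47186279296875, 154.31137084960938), 86.74003601074219) (array([ 0.52658731, -0.2186407 ]), array([-0.08135992, -0.99668479]))
base 2728 ((528.0618286132812, -220.15310668945312), (297.7660217285156, 100.34937286376953), 84.9656982421875) 0.014137676565466425
[[ 465.0159   -364.05884 ]
 [ 564.97815  -372.86472 ]
 [ 591.1078    -76.247375]
 [ 491.1455    -67.4415  ]]
tail 228 [ 0.51  -0.125  0.054] [ 0.567 -0.091  0.121] [ 0.536 -0.106  0.084]
stop 96 [ 0.497 -0.331  0.051] [ 0.541 -0.318  0.084] [ 0.519 -0.323  0.072]
mill 253 [ 0.676 -0.191  0.022] [ 0.739 -0.132  0.108] [ 0.698 -0.164  0.063]
mug 259 [ 0.681 -0.344  0.02 ] [ 0.761 -0.268  0.057] [ 0.718 -0.302  0.039]
ram 270 [ 0.667 -0.414  0.02 ] [ 0.74  -0.34   0.047] [ 0.705 -0.378  0.032]
garlic 321 [ 0.373 -0.25   0.021] [ 0.426 -0.194  0.057] [ 0.4   -0.221  0.039]
oil 863 [0.585 0.069 0.021] [0.647 0.194 0.487] [0.607 0.146 0.191]
oil2 882 [0.377 0.298 0.02 ] [0.464 0.396 0.169] [0.421 0.331 0.091]
```

```bash
sleep 0
```

```text
(no output)
```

View pics/cr.png

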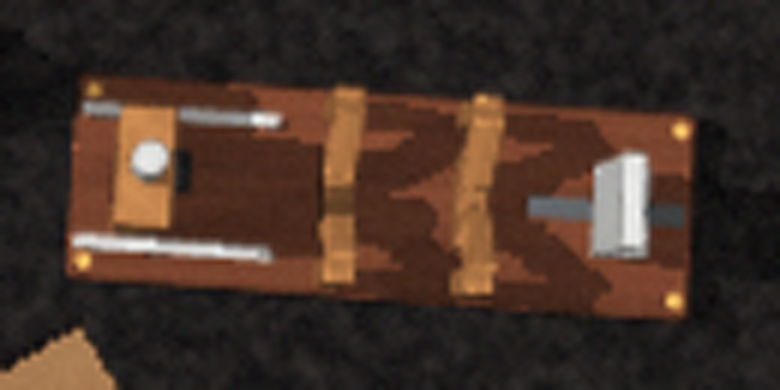

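Both regions are clear. The crop shows the rests at x≈343 and x≈480, the end stop at (618,205), and the tailstock at (147,165) with its pad at (182,170). The base measures 298 x 100 mm, which matches the size given, and the pin rectangle is about 44 x 167 mm.

```bash
cat >> h.py <<'E'
O=np.array([0.5273,-0.2291]); yaw=np.radians(-95.03)
def incr(P):  # world -> cradle coords
    c,s=np.cos(yaw),np.sin(yaw); d=np.atleast_2d(P)[:,:2]-O
    return np.c_[d@[c,s],d@[-s,c],np.atleast_2d(P)[:,2]]
def move(goal,yawdeg):  # travel along tool axes + turn about tool z (tool pointing down)
    from scipy.spatial.transform import Rotation as Ro
    s=observe(); R=Ro.from_euler("xyz",s["tool_rot"]).as_matrix()
    G=Ro.from_euler("xyz",[180,0,yawdeg],degrees=True).as_matrix()
    return (R.T@(np.array(goal)-s["tool_pos"])).round(4), np.degrees(Ro.from_matrix(R.T@G).as_rotvec()).round(2)
E
python3 - <<'E'
from h import *
import pickle
cs=pickle.load(open("c0.pkl","rb"))
for n in cs:
    W=cloud(cs[n]).reshape(-1,3); W=W[~np.isnan(W).any(1)]; C=incr(W)
    k=(abs(C[:,1])<.024)&(C[:,2]>.02)&(C[:,2]<.09)
    s=C[k&(C[:,0]>.07)&(C[:,0]<.135)]
    print(n,"stop"); 
    for z in (.02,.03,.04,.05,.06,.07,.076):
        q=s[(s[:,2]>=z)&(s[:,2]<z+.01)]; print(z,len(q),q[:,0].min().round(4) if len(q) else 0,np.median(q[:,0]).round(4) if len(q) else 0, q[:,0].max().round(4) if len(q) else 0)
    t=C[(abs(C[:,1])<.03)&(C[:,2]>.074)&(C[:,2]<.085)&(C[:,0]<-.08)&(C[:,0]>-.16)]
    print("tail top",t[:,0].min(),t[:,0].max(),t[:,1].min(),t[:,1].max())
    t=C[(abs(C[:,1])<.03)&(C[:,2]>.113)&(C[:,0]<-.08)&(C[:,0]>-.16)]; print("post",t.mean(0),len(t))
    for x in (-.032,.032):
        t=C[(abs(C[:,0]-x)<.007)&(abs(C[:,1])<.05)&(C[:,2]>.058)]; print("rest",t.min(0),t.max(0),len(t))
    b=W[(W[:,0]>.54)&(W[:,0]<.66)&(W[:,1]>.06)&(W[:,1]<.2)&(W[:,2]>.03)]
    b=b[b[:,2]<.25]; print("bottle",b.min(0),b.max(0))
    p=W[(abs(W[:,0]-.4765)<.06)&(abs(W[:,1]-.127)<.1)&(W[:,2]>.005)]; print("pin",p.min(0),p.max(0),np.percentile(p[:,2],[50,98]))
print(move([.4765,.127,.14],99.9))
E
```

```text
scene stop
0.02 75 0.0938 0.1089 0.1206
0.03 25 0.0944 0.1031 0.1173
0.04 26 0.0934 0.1026 0.1053
0.05 30 0.0941 0.1031 0.1047
0.06 28 0.0954 0.1028 0.1049
0.07 47 0.0937 0.1011 0.104
0.076 37 0.0937 0.0994 0.1037
tail top -0.13432494976890913 -0.10489569512237418 -0.027156004205002294 0.02953595971810558
post [-0.12122699  0.00135841  0.11695323] 19
rest [-0.03557329 -0.04357105  0.0586417 ] [-0.02501733  0.04403087  0.06664069] 22
rest [ 0.0286698 -0.0415906  0.0585247] [0.03826501 0.04569179 0.06524878] 25
bottle [0.58262339 0.06001754 0.03000343] [0.65654551 0.18963299 0.24986536]
pin [0.4178647  0.02973706 0.00503169] [0.53647829 0.22692092 0.61565376] [0.03391074 0.04699536]
top stop
0.02 24 0.0905 0.0986 0.1159
0.03 18 0.0903 0.0913 0.0976
0.04 11 0.09 0.0914 0.0924
0.05 14 0.0901 0.0914 0.092
0.06 12 0.0906 0.0915 0.093
0.07 63 0.0902 0.0952 0.1017
0.076 44 0.0909 0.0951 0.1004
tail top -0.1379284240400551 -0.1055196543559707 -0.027548256704949044 0.028095552184152276
post [-0.12523336 -0.00020938  0.11788141] 27
rest [-0.03897613 -0.04346071  0.05807092] [-0.02527602  0.04036349  0.0670726 ] 47
rest [ 0.02502303 -0.04430678  0.0580937 ] [0.03836926 0.04486761 0.06581558] 46
bottle [0.58485452 0.06001336 0.03067254] [0.65985159 0.19432623 0.24982273]
pin [0.42261617 0.02821881 0.00501004] [0.53639665 0.2269975  0.57931189] [0.03932459 0.0470928 ]
(array([-0.4294, -0.2819,  0.0864]), array([-8.000e-02,  4.000e-02,  6.556e+01]))
```

Call:
arm_command --fingers '[-1,-1,-1,-1,-1,-1,-1,-1]' --travel '[[-0.035,-0.023,0],[-0.07,-0.046,0],[-0.105,-0.069,0],[-0.14,-0.092,0],[-0.175,-0.115,0],[-0.21,-0.138,0],[-0.245,-0.161,0],[-0.27,-0.177,0]]' --dr '[[0,0,7],[0,0,14],[0,0,21],[0,0,28],[0,0,35],[0,0,42],[0,0,49],[0,0,56]]'

```text
time: 0.77
tool_pos: [0.3501, 0.2666, 0.2266]
tool_rot: [-3.142, 0.001, 1.903]
contact_force: [0.2, 1.5, 0.5]
opening: 0.0922
grip_force: 0.0
```

```bash
python3 -c "
from h import *
print(move([.4765,.127,.20],99.9))"
```

```text
(array([-0.1732,  0.0739,  0.0267]), array([-0.  ,  0.03,  9.15]))
```

Call:
arm_command --fingers '[-1,-1,-1,-1,-1,-1,-1,-1]' --travel '[[-0.035,0.015,0.005],[-0.07,0.03,0.01],[-0.105,0.045,0.015],[-0.14,0.06,0.02],[-0.173,0.074,0.026],[-0.173,0.074,0.026],[-0.173,0.074,0.026],[-0.173,0.074,0.026]]' --dr '[[0,0,3],[0,0,6],[0,0,9.1],[0,0,9.1],[0,0,9.1],[0,0,9.1],[0,0,9.1],[0,0,9.1]]'

```text
time: 1.43
tool_pos: [0.4755, 0.1308, 0.2003]
tool_rot: [-3.14, -0.001, 1.751]
contact_force: [0.3, -0.4, 0.3]
opening: 0.0918
grip_force: 0.0
```

```bash
python3 - <<'E'
from h import *
c=read_camera("wrist"); cv2.imwrite("pics/w1.png",c["color"]); W=cloud(c); s=observe(); print(s["tool_pos"],np.degrees(s["tool_rot"]))
P=W.reshape(-1,3); P=P[~np.isnan(P).any(1)]
P=P[(abs(P[:,0]-.4765)<.07)&(abs(P[:,1]-.127)<.11)&(P[:,2]>.012)&(P[:,2]<.06)]
print(cv2.minAreaRect(P[:,:2].astype(np.float32)*1000),np.percentile(P[:,2],[50,99]))
print(move([.4765,.127,.004],99.9))
E
```

```text
[0.47533624 0.13127856 0.20061576] [-1.79954757e+02 -2.63144606e-02  1.00391112e+02]
((478.2570495605469, 128.7910919189453), (44.03895950317383, 167.43223571777344), 9.90231990814209) [0.04070799 0.04536939]
(array([-0.0045,  0.0005,  0.1966]), array([-0.05, -0.03,  0.49]))
```

View pics/w1.png

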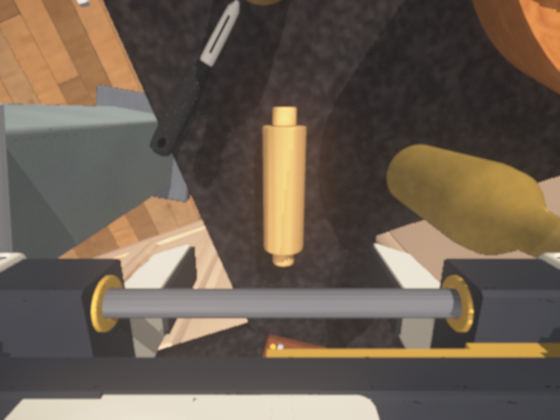

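The pin lies at (284,187), midway between the open fingers, and the bottle at (460,195) is clear of them. I'll lower part of the way and check.

Call:
arm_command --fingers '[-1,-1,-1,-1,-1,-1,-1,-1]' --travel '[[-0.003,0.002,0.03],[-0.003,0.002,0.06],[-0.003,0.002,0.09],[-0.003,0.002,0.12],[-0.003,0.002,0.135],[-0.003,0.002,0.135],[-0.003,0.002,0.135],[-0.003,0.002,0.135]]' --dr '[[0,0,0.5],[0,0,0.5],[0,0,0.5],[0,0,0.5],[0,0,0.5],[0,0,0.5],[0,0,0.5],[0,0,0.5]]'

```text
time: 2.15
tool_pos: [0.4792, 0.1289, 0.0671]
tool_rot: [3.139, 0.0, 1.744]
contact_force: [1.4, 0.4, 0.5]
opening: 0.0915
grip_force: 0.0
```

```bash
python3 -c "
from h import *
s=observe();print(s['tool_pos'],np.degrees(s['tool_rot']),s['contact_force'])
print(move([.4775,.128,.004],99.9))"
```

```text
[0.47921488 0.12888786 0.0671157 ] [1.79866077e+02 1.88063243e-03 9.99343887e+01] [1.42515406 0.40724524 0.54166041]
(array([-0.0006, -0.002 ,  0.0631]), array([0.13, 0.  , 0.03]))
```

Call:
arm_command --fingers '[-1,-1,-1,-1,-1,-1]' --travel '[[-0.001,-0.001,0.02],[-0.001,-0.001,0.04],[-0.001,-0.001,0.055],[-0.001,-0.001,0.061],[-0.001,-0.001,0.061],[-0.001,-0.001,0.061]]' --dr '[[0,0,0],[0,0,0],[0,0,0],[0,0,0],[0,0,0],[0,0,0]]'

```text
time: 2.65
tool_pos: [0.4786, 0.1271, 0.0059]
tool_rot: [3.14, 0.0, 1.743]
contact_force: [-0.9, -0.8, 0.1]
opening: 0.0917
grip_force: 0.0
```

Call:
arm_command --fingers '[1,1,1,1,1,1,1,1]' --travel '[[0,0,0],[0,0,0],[0,0,0],[0,0,0],[0,0,0],[0,0,0],[0,0,0],[0,0,0]]' --dr '[[0,0,0],[0,0,0],[0,0,0],[0,0,0],[0,0,0],[0,0,0],[0,0,0],[0,0,0]]' --squeeze 15

```text
time: 3.32
tool_pos: [0.4778, 0.1269, 0.0047]
tool_rot: [3.142, -0.0, 1.743]
contact_force: [0.3, -0.8, 0.1]
opening: 0.0434
grip_force: 15.1
```

Call:
arm_command --fingers '[1,1,1,1,1,1,1,1]' --travel '[[0,0,-0.01],[0,0,-0.03],[0,0,-0.06],[0,0,-0.09],[0,0,-0.12],[0,0,-0.15],[0,0,-0.175],[0,0,-0.175]]' --dr '[[0,0,0],[0,0,0],[0,0,0],[0,0,0],[0,0,0],[0,0,0],[0,0,0],[0,0,0]]'

```text
time: 3.98
tool_pos: [0.4802, 0.1272, 0.1854]
tool_rot: [3.132, 0.001, 1.743]
contact_force: [0.4, 0.1, -0.8]
opening: 0.0438
grip_force: 15.0
```

```bash
python3 -c "
from h import *
s=observe();print(s['tool_pos'],s['opening'],s['contact_force'])
print(move([.5277,-.2241,.18],84.97))"
```

```text
[0.4802355  0.12722914 0.18540523] 0.04382405657373996 [ 0.42025709  0.05621665 -0.79556238]
(array([-0.3543, -0.0135,  0.0055]), array([ 0.56, -0.04, 14.9 ]))
```

Call:
arm_command --fingers '[1,1,1,1,1,1,1,1]' --travel '[[-0.02,-0.001,0],[-0.06,-0.002,0],[-0.1,-0.004,0],[-0.14,-0.005,0],[-0.18,-0.007,0],[-0.22,-0.008,0],[-0.26,-0.01,0],[-0.3,-0.011,0]]' --dr '[[0,0,1],[0,0,3],[0,0,5],[0,0,7],[0,0,9],[0,0,11],[0,0,13],[0,0,14.9]]'

```text
time: 4.65
tool_pos: [0.5176, -0.1724, 0.1794]
tool_rot: [-3.14, -0.001, 1.481]
contact_force: [0.8, 0.6, -0.9]
opening: 0.0435
grip_force: 15.0
```

Call:
arm_command --fingers '[1,1,1,1,1,1,1,1]' --travel '[[-0.025,0.012,0],[-0.045,0.012,0],[-0.052,0.012,0],[-0.052,0.012,0],[-0.052,0.012,0],[-0.052,0.012,0],[-0.052,0.012,0],[-0.052,0.012,0]]' --dr '[[0,0,0],[0,0,0],[0,0,0],[0,0,0],[0,0,0],[0,0,0],[0,0,0],[0,0,0]]'

```text
time: 5.32
tool_pos: [0.5258, -0.2222, 0.1799]
tool_rot: [3.141, -0.0, 1.484]
contact_force: [-0.2, -0.6, -0.9]
opening: 0.0433
grip_force: 15.0
```

```bash
cat > look.py <<'E'
from h import *
import sys
s=observe();print(s['tool_pos'],np.degrees(s['tool_rot']),s['opening'],s['contact_force'])
print("cradle frame tcp",incr(s['tool_pos']).round(4))
n=sys.argv[1]
for cam in sys.argv[2].split(","):
    c=read_camera(cam); cv2.imwrite(f"pics/{n}_{cam}.png",c["color"]); W=cloud(c); hsv=cv2.cvtColor(c["color"],cv2.COLOR_BGR2HSV)
    C=incr(np.nan_to_num(W.reshape(-1,3),nan=9)).reshape(W.shape)
    np.savez(f"{n}_{cam}.npz",C=C,W=W,hsv=hsv)
E
python3 look.py a wrist; python3 - <<'E'
from h import *
d=np.load("a_wrist.npz"); C=d["C"].reshape(-1,3)
b=C[(abs(C[:,2]-.014)<.004)&(abs(C[:,0])<.2)&(abs(C[:,1])<.07)]
print("base",len(b),b.min(0),b.max(0))
s=C[(abs(C[:,1])<.022)&(C[:,0]>.08)&(C[:,0]<.13)&(C[:,2]>.03)&(C[:,2]<.082)]; print("stop",len(s), s.min(0),s.max(0), np.percentile(s[:,0],[2,10,50]))
t=C[(abs(C[:,1])<.035)&(C[:,0]<-.09)&(C[:,0]>-.15)&(C[:,2]>.074)&(C[:,2]<.085)]; print("tail",len(t), t.min(0) if len(t) else 0,t.max(0) if len(t) else 0)
p=C[(abs(C[:,1])<.035)&(C[:,0]<-.09)&(C[:,0]>-.15)&(C[:,2]>.113)&(C[:,2]<.125)]; print("post",len(p),p.mean(0))
p=C[(abs(C[:,1])<.04)&(abs(C[:,0])<.11)&(C[:,2]>.18)&(C[:,2]<.25)]; print("pin",len(p),p.min(0),p.max(0)) if len(p) else 0
E
```

```text
[ 0.52584937 -0.22222707  0.17991884] [ 1.79991762e+02 -1.18845911e-02  8.50474741e+01] 0.04331468939494391 [-0.23948508 -0.64805701 -0.85487084]
cradle frame tcp [[-0.0067 -0.002   0.1799]]
base 5417 [-0.15844647 -0.04802015  0.01001905] [0.03222742 0.05202641 0.01799906]Traceback (most recent call last):
  File "<stdin>", line 5, in <module>
    return umr_minimum(a, axis, None, out, keepdims, initial, where)
ValueError: zero-size array to reduction operation minimum which has no identity
```

View pics/a_wrist.png

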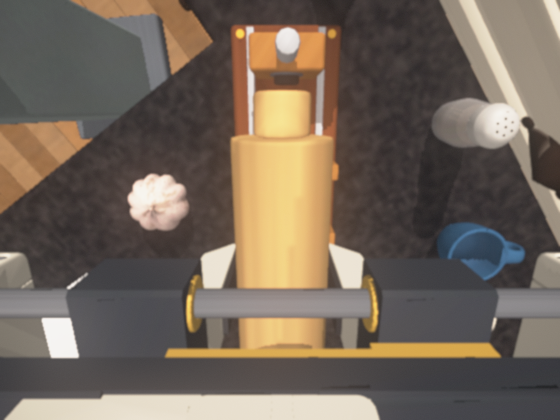

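The pin is over the groove, its near stub at (282,113), with the tailstock post at (288,42), the garlic at (158,202) and the mill at (478,124). Next I measure the pin against the cradle in this same view.

```bash
cat > rel.py <<'E'
from h import *
import sys
C=np.load(sys.argv[1])["C"].reshape(-1,3)
def fit(n,k):
    p=C[k]; 
    if len(p)<5: return print(n,len(p))
    print(n,len(p),p.min(0).round(4),p.max(0).round(4),"minrect",cv2.minAreaRect(p[:,:2].astype(np.float32)*1000))
fit("base",(abs(C[:,2]-.014)<.004)&(abs(C[:,0])<.2)&(abs(C[:,1])<.07)&(C[:,0]<-.09))
fit("tail",(abs(C[:,1])<.035)&(C[:,0]<-.09)&(C[:,0]>-.15)&(C[:,2]>.076)&(C[:,2]<.085))
fit("post",(abs(C[:,1])<.035)&(C[:,0]<-.09)&(C[:,0]>-.15)&(C[:,2]>.115)&(C[:,2]<.125))
z=float(sys.argv[2])
fit("pin",(abs(C[:,1])<.04)&(abs(C[:,0])<.12)&(C[:,2]>z)&(C[:,2]<z+.03))
fit("stub",(abs(C[:,1])<.04)&(C[:,0]<-.077)&(C[:,0]>-.12)&(C[:,2]>z)&(C[:,2]<z+.03))
p=C[(abs(C[:,1])<.04)&(abs(C[:,0])<.12)&(C[:,2]>z)&(C[:,2]<z+.03)]
for x in np.arange(-.07,-.02,.01):
    q=p[(abs(p[:,0]-x)<.003)]
    if len(q): print(x, (q[:,1].min()+q[:,1].max())/2, np.ptp(q[:,1]), q[:,2].max())
E
python3 rel.py a_wrist.npz .19
```

```text
base 3953 [-0.1584 -0.048   0.01  ] [-0.0907  0.052   0.018 ] minrect ((-124.5869140625, 1.9917831420898438), (67.75659942626953, 100.0157241821289), 0.04549407213926315)
tail 2361 [-0.1392 -0.0261  0.076 ] [-0.1125  0.0301  0.0848] minrect ((-125.76426696777344, 2.0435562133789062), (26.44187355041504, 56.252708435058594), 0.42285415530204773)
post 548 [-0.1339 -0.0054  0.1151] [-0.1183  0.0095  0.1208] minrect ((-126.19453430175781, 2.006209373474121), (15.254220962524414, 15.136016845703125), 44.838382720947266)
pin 21470 [-0.0928 -0.0397  0.19  ] [0.0309 0.0371 0.22  ] minrect ((-28.86354637145996, 1.8659553527832031), (73.38256072998047, 126.14065551757812), 73.05391693115234)
stub 2414 [-0.0928 -0.0134  0.1969] [-0.077   0.0106  0.2115] minrect ((-84.90673828125, -1.3670520782470703), (15.774454116821289, 24.00336265563965), 0.19737425446510315)
-0.07 -0.0015275911578992492 0.043177538486725675 0.21998986685578312
-0.060000000000000005 -0.0015335842656726238 0.043376273758054286 0.21998620249681772
-0.05 -0.001618043356169361 0.043294400279467224 0.21998569134408474
-0.04 -0.0016983583778635673 0.04320239317960808 0.21999557293791625
-0.03 -0.0012382753948227236 0.04407260781898645 0.2199916091989492
```

Call:
arm_command --fingers '[1,1,1,1,1,1,1,1]' --travel '[[-0.003,0.0035,0.02],[-0.003,0.0035,0.05],[-0.003,0.0035,0.08],[-0.003,0.0035,0.1],[-0.003,0.0035,0.115],[-0.003,0.0035,0.125],[-0.003,0.0035,0.125],[-0.003,0.0035,0.125]]' --dr '[[0,0,0],[0,0,0],[0,0,0],[0,0,0],[0,0,0],[0,0,0],[0,0,0],[0,0,0]]'

```text
time: 6.03
tool_pos: [0.5292, -0.2265, 0.0549]
tool_rot: [3.142, -0.0, 1.483]
contact_force: [0.3, -1.1, -0.5]
opening: 0.0438
grip_force: 15.0
```

```bash
python3 look.py b wrist; python3 rel.py b_wrist.npz .064
```

```text
[ 0.52915541 -0.22654301  0.05492181] [ 1.79999590e+02 -6.81026659e-03  8.49814572e+01] 0.04383458625373948 [ 0.25272379 -1.10984585 -0.49845543]
cradle frame tcp [[-0.0027  0.0016  0.0549]]
base 9551 [-0.1386 -0.048   0.01  ] [-0.09    0.0521  0.018 ] minrect ((-114.15565490722656, 1.9910964965820312), (48.57210922241211, 100.23395538330078), 0.23613332211971283)
tail 3296 [-0.1196 -0.0259  0.076 ] [-0.1113  0.0303  0.0838] minrect ((-115.40375518798828, 2.197019577026367), (8.177350044250488, 56.201454162597656), 0.2562706470489502)
post 0
pin 23840 [-0.1196 -0.0359  0.064 ] [0.0357 0.04   0.094 ] minrect ((-41.851417541503906, 1.8965263366699219), (155.2778778076172, 75.92875671386719), 0.2562706470489502)
stub 7142 [-0.1196 -0.0259  0.064 ] [-0.0771  0.0303  0.0873] minrect ((-98.25482940673828, 2.273723602294922), (42.47553634643555, 56.201454162597656), 0.2562706172466278)
-0.07 0.00223548435059788 0.04326051668249541 0.09399935850784229
-0.060000000000000005 0.0024511685768297074 0.04368284779182707 0.09399686516413777
-0.05 0.002588405312928893 0.043682338709180736 0.09399855288103812
-0.04 -0.003175382034319779 0.055240720630288426 0.09399673839532809
-0.03 0.002612897373203929 0.06555145952716458 0.09398429023578167
```

Call:
arm_command --fingers '[1,1,1,1,1,1]' --travel '[[0,0,0.003],[0,0,0.006],[0,0,0.008],[0,0,0.009],[0,0,0.009],[0,0,0.009]]' --dr '[[0,0,0],[0,0,0],[0,0,0],[0,0,0],[0,0,0],[0,0,0]]'

```text
time: 6.58
tool_pos: [0.529, -0.2268, 0.0457]
tool_rot: [3.142, -0.0, 1.483]
contact_force: [0.2, -0.1, -0.8]
opening: 0.0436
grip_force: 15.0
```

Call:
arm_command --fingers '[1,1,1]' --travel '[[0,0,0.001],[0,0,0.001],[0,0,0.001]]' --dr '[[0,0,0],[0,0,0],[0,0,0]]'

```text
time: 6.83
tool_pos: [0.529, -0.2268, 0.0449]
tool_rot: [3.141, 0.0, 1.483]
contact_force: [-0.0, 0.5, 0.5]
opening: 0.0434
grip_force: 15.0
```

Call:
arm_command --fingers '[1,1,1]' --travel '[[0,0,0.001],[0,0,0.001],[0,0,0.001]]' --dr '[[0,0,0],[0,0,0],[0,0,0]]'

```text
time: 7.08
tool_pos: [0.529, -0.2268, 0.0447]
tool_rot: [3.141, 0.0, 1.483]
contact_force: [-3.1, 0.2, 7.8]
opening: 0.0433
grip_force: 15.0
```

Call:
arm_command --fingers '[1,1,1,1]' --travel '[[0,-0.0004,-0.0006],[0,-0.0004,-0.0006],[0,-0.0004,-0.0006],[0,-0.0004,-0.0006]]' --dr '[[0,0,0],[0,0,0],[0,0,0],[0,0,0]]' --squeeze 6

```text
time: 7.42
tool_pos: [0.5288, -0.2268, 0.0445]
tool_rot: [3.141, 0.0, 1.483]
contact_force: [0.6, 0.4, 3.1]
opening: 0.0437
grip_force: 6.0
```

Call:
arm_command --fingers '[0.0,-0.1,-0.2,-0.3,-0.4,-0.5,-0.6,-0.6]' --travel '[[0,0,0],[0,0,0],[0,0,0],[0,0,0],[0,0,0],[0,0,0],[0,0,0],[0,0,0]]' --dr '[[0,0,0],[0,0,0],[0,0,0],[0,0,0],[0,0,0],[0,0,0],[0,0,0],[0,0,0]]'

```text
time: 8.08
tool_pos: [0.5285, -0.2267, 0.0443]
tool_rot: [-3.142, -0.0, 1.483]
contact_force: [0.3, -0.3, 0.1]
opening: 0.0731
grip_force: 0.0
```

Call:
arm_command --fingers '[-0.8,-0.8,-0.8,-0.8,-0.8,-0.8,-0.8,-0.8]' --travel '[[0,0,-0.01],[0,0,-0.03],[0,0,-0.06],[0,0,-0.09],[0,0,-0.12],[0,0,-0.15],[0,0,-0.15],[0,0,-0.15]]' --dr '[[0,0,0],[0,0,0],[0,0,0],[0,0,0],[0,0,0],[0,0,0],[0,0,0],[0,0,0]]'

```text
time: 8.75
tool_pos: [0.5294, -0.2271, 0.197]
tool_rot: [3.137, 0.002, 1.483]
contact_force: [-0.2, 0.5, -0.4]
opening: 0.0825
grip_force: 0.0
```

```bash
python3 look.py c wrist,top; python3 rel.py c_wrist.npz .066;  python3 rel.py c_top.npz .066
```

```text
[ 0.52937195 -0.22714609  0.19695091] [1.79740936e+02 1.19153690e-01 8.49629243e+01] 0.08245161799296313 [-0.17007049  0.51526992 -0.39547723]
cradle frame tcp [[-0.0021  0.0019  0.197 ]]
base 4470 [-0.1592 -0.0479  0.01  ] [-0.0907  0.052   0.018 ] minrect ((-124.89739990234375, 2.0449600219726562), (68.4853286743164, 99.93023681640625), 0.025140535086393356)
tail 2097 [-0.139  -0.0259  0.0761] [-0.1116  0.03    0.0843] minrect ((-125.30330657958984, 2.0794334411621094), (55.890438079833984, 27.372251510620117), 89.91743469238281)
post 470 [-0.1338 -0.0058  0.115 ] [-0.1182  0.0095  0.1207] minrect ((-126.00711822509766, 2.0236005783081055), (15.251370429992676, 15.092641830444336), 73.31465911865234)
pin 8643 [-0.12   -0.0258  0.066 ] [0.0899 0.0296 0.0958] minrect ((-15.048286437988281, 1.6958656311035156), (55.44660186767578, 209.79295349121094), 89.899658203125)
stub 1469 [-0.12   -0.0258  0.066 ] [-0.0771  0.0296  0.0958] minrect ((-98.55343627929688, 1.8896141052246094), (42.80375289916992, 55.43650436401367), 0.040992092341184616)
-0.07 0.0020756630841467696 0.041124828830350
[... 835 characters left out ...]
 319 [-0.1195 -0.0263  0.066 ] [-0.0026  0.0267  0.0915] minrect ((-61.908287048339844, 3.038908004760742), (115.99512481689453, 52.655635833740234), 3.0153701305389404)
stub 100 [-0.1195 -0.0263  0.0666] [-0.077   0.0267  0.0915] minrect ((-98.71931457519531, 1.1092414855957031), (42.279056549072266, 52.652366638183594), 3.0513360500335693)
-0.07 2.3262885408090184e-05 0.0390024770215445 0.08466382306585114
-0.060000000000000005 -0.0007821969768077551 0.04143582007295043 0.08596681977125456
-0.05 1.975110120258118e-05 0.04172361313830769 0.08657744148781893
-0.04 0.005439268705259471 0.026178082801969083 0.08563575720038999
-0.03 0.011563389552224515 0.014548345036232733 0.08033698117931527
```

View pics/c_wrist.png

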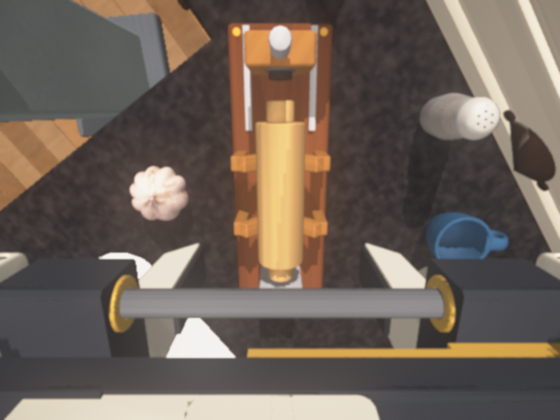

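The pin is bedded. In the picture it lies along the groove from (281,110) to (281,275), across both rests, and its top is about 85 mm up. I'll turn the hand and go to the tail post at (281,40).

```bash
python3 -c "
from h import *
C=np.load('c_wrist.npz')['C'].reshape(-1,3)
k=(abs(C[:,1]-.002)<.009)&(C[:,2]>.062)&(C[:,2]<.079)&(C[:,0]>-.103)&(C[:,0]<-.07)
print('rear end',C[k][:,0].min())
k=(abs(C[:,1]-.002)<.021)&(C[:,2]>.03)&(C[:,2]<.082)&(C[:,0]>.07)&(C[:,0]<.13);p=C[k]
k2=abs(p[:,1]-.002)>.013;print('stop',len(p),np.percentile(p[k2][:,0],[0,5,50,100]),p[:,2].max())
print(move([.5398,-.1037,.19],-5.03))"
```

```text
rear end -0.08847351907237375
stop 650 [0.08880284 0.08915696 0.08983973 0.09070451] 0.07583139380164511
(array([0.1232, 0.0009, 0.004 ]), array([-6.000e-02,  2.000e-02,  8.999e+01]))
```

Call:
arm_command --fingers '[-0.8,-0.8,-0.8,-0.8,-0.8,-0.8,-0.8,-0.8]' --travel '[[0.015,0,0],[0.03,0,0],[0.045,0,0],[0.06,0,0],[0.075,0,0],[0.09,0,0],[0.105,0,0],[0.12,0,0]]' --dr '[[0,0,7],[0,0,14],[0,0,21],[0,0,28],[0,0,35],[0,0,42],[0,0,49],[0,0,56]]'

```text
time: 9.52
tool_pos: [0.5382, -0.1061, 0.1926]
tool_rot: [-3.139, 0.002, 0.499]
contact_force: [-0.1, 0.5, 1.1]
opening: 0.0826
grip_force: 0.0
```

Call:
arm_command --fingers '[-0.3,-0.3,-0.3,-0.3,-0.3,-0.3,-0.3,-0.3]' --travel '[[0,0,0],[0,0,0],[0,0,0],[0,0,0],[0,0,0],[0,0,0],[0,0,0],[0,0,0]]' --dr '[[0,0,7],[0,0,14],[0,0,21],[0,0,28],[0,0,34],[0,0,34],[0,0,34],[0,0,34]]'

```text
time: 10.18
tool_pos: [0.5387, -0.107, 0.1935]
tool_rot: [-3.141, 0.002, -0.085]
contact_force: [-0.2, 0.4, 0.1]
opening: 0.0595
grip_force: 0.0
```

```bash
python3 look.py d wrist,top; python3 -c "
from h import *
C=np.load('d_wrist.npz')['C'].reshape(-1,3)
k=(abs(C[:,1])<.035)&(C[:,0]<-.09)&(C[:,0]>-.15)&(C[:,2]>.115)&(C[:,2]<.125);p=C[k];print(len(p),p.min(0) if len(p) else 0,p.max(0) if len(p) else 0)
print(move([.5398,-.1037,.087],-5.03))"
```

```text
[ 0.53869863 -0.10703797  0.193509  ] [-1.79969668e+02  9.12507011e-02 -4.86794914e+00] 0.0595147084262602 [-0.16455116  0.3829398   0.06953936]
cradle frame tcp [[-0.1226  0.0007  0.1935]]
313 [-0.13365376 -0.00424045  0.11501233] [-0.11837662  0.01028996  0.12025482]
(array([ 0.0007, -0.0034,  0.1069]), array([-0.02,  0.04,  0.1 ]))
```

View pics/d_wrist.png

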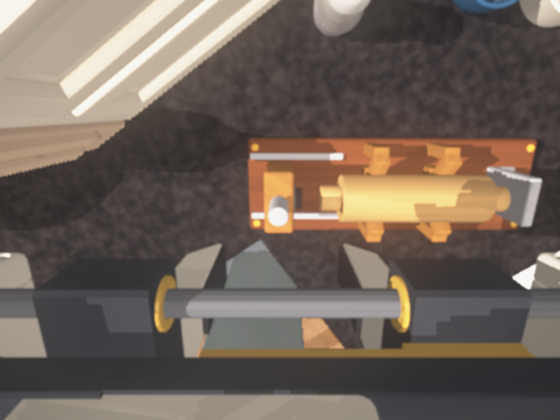

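The post is at (278,212), between the fingers, and the pin and end stop at (515,195) are in view. Next I descend over the post.

Call:
arm_command --fingers '[-0.2,-0.2,-0.2,-0.2,-0.2,-0.2,-0.2,-0.2]' --travel '[[0.0015,-0.0034,0.02],[0.0015,-0.0034,0.045],[0.0015,-0.0034,0.07],[0.0015,-0.0034,0.09],[0.0015,-0.0034,0.1],[0.0015,-0.0034,0.106],[0.0015,-0.0034,0.106],[0.0015,-0.0034,0.106]]' --dr '[[0,0,0],[0,0,0],[0,0,0],[0,0,0],[0,0,0],[0,0,0],[0,0,0],[0,0,0]]'

```text
time: 10.95
tool_pos: [0.5414, -0.1041, 0.089]
tool_rot: [3.141, -0.001, -0.088]
contact_force: [-0.2, 0.3, 1.5]
opening: 0.0553
grip_force: 0.0
```

Call:
arm_command --fingers '[0.2,0.4,0.6,1,1,1,1,1]' --travel '[[0,0,0],[0,0,0],[0,0,0],[0,0,0],[0,0,0],[0,0,0],[0,0,0],[0,0,0]]' --dr '[[0,0,0],[0,0,0],[0,0,0],[0,0,0],[0,0,0],[0,0,0],[0,0,0],[0,0,0]]' --squeeze 30

```text
time: 11.62
tool_pos: [0.5409, -0.1042, 0.0884]
tool_rot: [3.141, -0.0, -0.088]
contact_force: [-0.6, -2.0, 0.4]
opening: 0.0153
grip_force: 30.0
```

```bash
python3 -c "
from h import *
s=observe();print(s['tool_pos'],incr(s['tool_pos']),s['opening'],s['grip_force'],s['contact_force'],s['torque'])"
```

```text
[ 0.54092058 -0.10416638  0.08842378] [[-0.12564671  0.00261428  0.08842378]] 0.01533153841569182 30.00027447938919 [-0.64588658 -1.98810068  0.41370738] [-0.3357462  0.3055707 -0.0051069]
```

Call:
arm_command --fingers '[1,1,1,1,1,1,1,1]' --travel '[[0,0.002,0],[0,0.004,0],[0,0.006,0],[0,0.008,0],[0,0.01,0],[0,0.012,0],[0,0.012,0],[0,0.012,0]]' --dr '[[0,0,0],[0,0,0],[0,0,0],[0,0,0],[0,0,0],[0,0,0],[0,0,0],[0,0,0]]'

```text
time: 12.28
tool_pos: [0.54, -0.1141, 0.0884]
tool_rot: [-3.139, -0.0, -0.088]
contact_force: [1.5, 7.2, 3.5]
opening: 0.0155
grip_force: 30.0
```

Call:
arm_command --fingers '[1,1,1,1,1,1,1,1]' --travel '[[0,0.001,0],[0,0.002,0],[0,0.003,0],[0,0.004,0],[0,0.005,0],[0,0.006,0],[0,0.007,0],[0,0.008,0]]' --dr '[[0,0,0],[0,0,0],[0,0,0],[0,0,0],[0,0,0],[0,0,0],[0,0,0],[0,0,0]]'

```text
time: 12.95
tool_pos: [0.5394, -0.1216, 0.0884]
tool_rot: [-3.138, -0.0, -0.088]
contact_force: [1.8, 9.5, 3.3]
opening: 0.0155
grip_force: 30.0
```

```bash
python3 -c "
from h import *
s=observe();print(s['tool_pos'],incr(s['tool_pos']),s['opening'],s['grip_force'],s['contact_force'],s['torque'])"
```

```text
[ 0.53936008 -0.12164679  0.08842644] [[-0.10809679  0.00259243  0.08842644]] 0.015506175407456139 30.00462770462036 [1.82239453 9.50898051 3.27326871] [ 1.50257033 -0.05697897 -0.02468185]
```

Call:
arm_command --fingers '[1,1,1,1]' --travel '[[0,0.001,0],[0,0.002,0],[0,0.003,0],[0,0.004,0]]' --dr '[[0,0,0],[0,0,0],[0,0,0],[0,0,0]]'

```text
time: 13.28
tool_pos: [0.539, -0.1254, 0.0884]
tool_rot: [-3.138, -0.0, -0.088]
contact_force: [2.3, 10.0, 3.5]
opening: 0.0151
grip_force: 30.0
```

Call:
arm_command --fingers '[1,1,1,1]' --travel '[[0,0.0005,0],[0,0.001,0],[0,0.0015,0],[0,0.002,0]]' --dr '[[0,0,0],[0,0,0],[0,0,0],[0,0,0]]'

```text
time: 13.62
tool_pos: [0.5388, -0.1274, 0.0884]
tool_rot: [-3.138, -0.0, -0.088]
contact_force: [1.8, 9.1, 2.5]
opening: 0.0155
grip_force: 30.0
```

Call:
arm_command --fingers '[1,1,1,1]' --travel '[[0,0.0005,0],[0,0.001,0],[0,0.0015,0],[0,0.002,0]]' --dr '[[0,0,0],[0,0,0],[0,0,0],[0,0,0]]'

```text
time: 13.95
tool_pos: [0.5387, -0.1293, 0.0884]
tool_rot: [-3.138, 0.0, -0.088]
contact_force: [2.3, 11.0, 3.4]
opening: 0.0152
grip_force: 30.0
```

```bash
python3 look.py e scene,top; python3 -c "
from h import *
for n in('e_top','e_scene'):
    C=np.load(n+'.npz')['C'].reshape(-1,3)
    k=(abs(C[:,1])<.013)&(C[:,2]>.066)&(C[:,2]<.077)&(C[:,0]>.05)&(C[:,0]<.11);print(n,np.histogram(C[k][:,0],bins=np.arange(.06,.112,.002)))"
```

```text
[ 0.53866942 -0.12934929  0.08841815] [-1.79780793e+02  2.32489622e-04 -5.04419439e+00] 0.015188530790086993 [ 2.26748386 10.99671931  3.39997965]
cradle frame tcp [[-0.1004  0.0026  0.0884]]
e_top (array([0, 0, 0, 0, 1, 0, 2, 8, 5, 8, 3, 6, 4, 5, 0, 7, 4, 1, 1, 4, 3, 0,
       0, 0, 0]), array([0.06 , 0.062, 0.064, 0.066, 0.068, 0.07 , 0.072, 0.074, 0.076,
       0.078, 0.08 , 0.082, 0.084, 0.086, 0.088, 0.09 , 0.092, 0.094,
       0.096, 0.098, 0.1  , 0.102, 0.104, 0.106, 0.108, 0.11 ]))
e_scene (array([ 0,  2,  0,  0,  0,  2,  7,  3,  2,  5,  5,  5,  2,  4,  4,  1,  1,
        1,  0,  0,  1, 11,  2,  0,  0]), array([0.06 , 0.062, 0.064, 0.066, 0.068, 0.07 , 0.072, 0.074, 0.076,
       0.078, 0.08 , 0.082, 0.084, 0.086, 0.088, 0.09 , 0.092, 0.094,
       0.096, 0.098, 0.1  , 0.102, 0.104, 0.106, 0.108, 0.11 ]))
```

Call:
arm_command --fingers '[1,1,1,1]' --travel '[[0,0.0003,0],[0,0.0006,0],[0,0.001,0],[0,0.001,0]]' --dr '[[0,0,0],[0,0,0],[0,0,0],[0,0,0]]'

```text
time: 14.38
tool_pos: [0.5386, -0.1304, 0.0884]
tool_rot: [-3.138, -0.0, -0.088]
contact_force: [2.1, 9.7, 3.1]
opening: 0.0154
grip_force: 30.0
```

Call:
arm_command --fingers '[1,1,1,1]' --travel '[[0,0.0003,0],[0,0.0006,0],[0,0.001,0],[0,0.001,0]]' --dr '[[0,0,0],[0,0,0],[0,0,0],[0,0,0]]'

```text
time: 14.72
tool_pos: [0.5385, -0.1314, 0.0884]
tool_rot: [-3.138, -0.0, -0.088]
contact_force: [1.3, 10.8, 3.4]
opening: 0.0153
grip_force: 30.0
```

```bash
python3 look.py f scene,top,wrist; python3 -c "
from h import *
a=cv2.imread('pics/f_top.png')[175:245,285:415]; b=cv2.imread('pics/f_scene.png')[205:290,265:385]
a=cv2.resize(a,(790,425),interpolation=cv2.INTER_CUBIC)
cv2.imwrite('pics/f_a.png',a); cv2.imwrite('pics/f_b.png',cv2.resize(b,(780,552),interpolation=cv2.INTER_CUBIC))"
```

```text
[ 0.53850777 -0.13138391  0.08844317] [-1.79785844e+02 -3.80764661e-03 -5.04299349e+00] 0.0152811752569228 [ 1.27480006 10.83079539  3.40377202]
cradle frame tcp [[-0.0983  0.0026  0.0884]]
```

View pics/f_b.png

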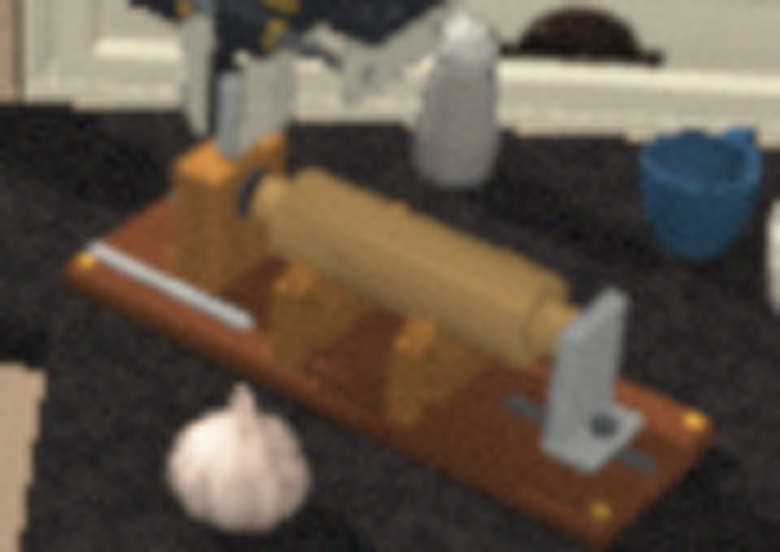

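The scene crop shows the pin between the pad at (255,195) and the end stop at (590,330), its front stub almost on the stop face. I'll keep on in small steps and watch the force.

Call:
arm_command --fingers '[1,1,1,1]' --travel '[[0,0.0003,0],[0,0.0006,0],[0,0.001,0],[0,0.001,0]]' --dr '[[0,0,0],[0,0,0],[0,0,0],[0,0,0]]'

```text
time: 15.2
tool_pos: [0.5384, -0.1324, 0.0885]
tool_rot: [-3.138, -0.0, -0.088]
contact_force: [2.8, 10.2, 3.6]
opening: 0.0151
grip_force: 30.0
```

Call:
arm_command --fingers '[1]' --travel '[[0,0,0]]' --dr '[[0,0,0]]'

```text
time: 15.28
tool_pos: [0.5384, -0.1324, 0.0884]
tool_rot: [-3.138, -0.0, -0.088]
contact_force: [0.5, 10.5, 3.0]
opening: 0.0153
grip_force: 30.0
```

Call:
arm_command --fingers '[1,1,1,1]' --travel '[[0,0.0003,0],[0,0.0006,0],[0,0.001,0],[0,0.001,0]]' --dr '[[0,0,0],[0,0,0],[0,0,0],[0,0,0]]'

```text
time: 15.62
tool_pos: [0.5384, -0.1331, 0.0884]
tool_rot: [-3.138, -0.0, -0.088]
contact_force: [1.8, 11.6, 3.6]
opening: 0.015
grip_force: 30.0
```

Call:
arm_command --fingers '[1]' --travel '[[0,0,0]]' --dr '[[0,0,0]]'

```text
time: 15.7
tool_pos: [0.5383, -0.1332, 0.0884]
tool_rot: [-3.138, 0.0, -0.088]
contact_force: [1.7, 10.5, 3.2]
opening: 0.0151
grip_force: 30.0
```

```bash
python3 look.py g top,scene; python3 -c "
from h import *
for n in('c_top','e_top','f_top','g_top','c_top'):
  try:
    C=np.load(n+'.npz')['C'].reshape(-1,3)
    # pin shoulder (barrel rear/front end) and stub tip
    k=(abs(C[:,1])<.008)&(C[:,2]>.079)&(C[:,0]>.03)&(C[:,0]<.085);
    k2=(abs(C[:,1])<.009)&(C[:,2]>.07)&(C[:,2]<.077)&(C[:,0]>.05)&(C[:,0]<.112)
    print(n,C[k][:,0].max(),np.sort(C[k2][:,0]).round(4)[::2])
  except Exception as e: print(n,e)"
```

```text
[ 0.53833535 -0.13316779  0.08841909] [-1.79767213e+02  3.65245171e-04 -5.04302725e+00] 0.01505886867517249 [ 1.73313656 10.51360054  3.24959666]
cradle frame tcp [[-0.0965  0.0026  0.0884]]
c_top 0.06609683835632692 []
e_top 0.07048395706715321 [0.0728 0.0745 0.0751 0.077  0.0777 0.0797 0.0798 0.0824 0.0827 0.0831
 0.0859 0.0861 0.0862 0.0909 0.0912 0.0918 0.093  0.0961 0.0983 0.1009
 0.1017]
f_top 0.0700802619153636 [0.0664 0.0743 0.0747 0.0753 0.0777 0.0783 0.0799 0.0801 0.0828 0.0831
 0.0836 0.084  0.0853 0.0861 0.0883 0.089  0.0893 0.0911 0.0912 0.0916
 0.0933 0.0955 0.0962 0.1011]
g_top 0.07373222316548819 [0.066  0.0774 0.0777 0.0778 0.0804 0.0809 0.0822 0.0827 0.0841 0.0858
 0.0859 0.0875 0.0884 0.0888 0.0908 0.0913 0.0915 0.0919 0.0934 0.0935
 0.0959 0.0962 0.101 ]
c_top 0.06609683835632692 []
```

Call:
arm_command --fingers '[1,1,1,1,1]' --travel '[[0,0.0003,0],[0,0.0006,0],[0,0.001,0],[0,0.001,0],[0,0.001,0]]' --dr '[[0,0,0],[0,0,0],[0,0,0],[0,0,0],[0,0,0]]'

```text
time: 16.22
tool_pos: [0.5383, -0.1339, 0.0884]
tool_rot: [-3.137, 0.0, -0.088]
contact_force: [1.6, 12.1, 3.8]
opening: 0.0156
grip_force: 30.0
```

Call:
arm_command --fingers '[1]' --travel '[[0,0,0]]' --dr '[[0,0,0]]'

```text
time: 16.3
tool_pos: [0.5383, -0.1339, 0.0884]
tool_rot: [-3.137, 0.0, -0.088]
contact_force: [1.3, 11.8, 4.2]
opening: 0.0149
grip_force: 30.0
```

Call:
arm_command --fingers '[1]' --travel '[[0,0,0]]' --dr '[[0,0,0]]'

```text
time: 16.38
tool_pos: [0.5383, -0.1339, 0.0884]
tool_rot: [-3.137, 0.0, -0.088]
contact_force: [1.3, 12.6, 2.6]
opening: 0.0152
grip_force: 30.0
```

```bash
python3 look.py h1 top
```

```text
[ 0.53825721 -0.13388707  0.08841633] [-1.79746639e+02  2.76078462e-03 -5.04065617e+00] 0.015239027599915722 [ 1.28615751 12.5751094   2.5749485 ]
cradle frame tcp [[-0.0958  0.0026  0.0884]]
```

The force is now rising by about 1.3 N per step, so the pin is on the stop. I'll check how far the pad is pressed from close by.

```bash
python3 look.py k wrist; python3 -c "
from h import *
C=np.load('k_wrist.npz')['C'].reshape(-1,3)
t=C[(abs(C[:,1]-.0025)<.028)&(abs(C[:,2]-.08)<.004)&(C[:,0]>-.12)&(C[:,0]<-.06)]
s=C[(abs(C[:,1]-.0025)<.013)&(C[:,2]>.064)&(C[:,2]<.076)&(C[:,0]>-.1)&(C[:,0]<-.03)]
print(len(t),t.min(0) if len(t) else 0,t.max(0) if len(t) else 0)
print(len(s)); print(np.histogram(s[:,0],bins=np.arange(-.1,-.05,.002)))
p=C[(abs(C[:,1]-.0025)<.05)&(C[:,2]>.05)&(C[:,0]<.12)&(C[:,0]>-.15)]; print(len(p),p.min(0),p.max(0))"
```

```text
[ 0.53828004 -0.13389026  0.08844072] [-1.79746122e+02 -7.14159374e-04 -5.04163332e+00] 0.015028326650408815 [ 2.24450225 11.54987637  2.68322102]
cradle frame tcp [[-0.0958  0.0026  0.0884]]
1879 [-0.10968458  0.00242612  0.07623125] [-0.06000536  0.03049812  0.08390089]
961
(array([  0,   0,   0,   0,   0,   0,   0,   0,  33,  42,  53,  74,  71,
        76,  84,  83,  99,  98, 107, 116,  25,   0,   0,   0]), array([-0.1  , -0.098, -0.096, -0.094, -0.092, -0.09 , -0.088, -0.086,
       -0.084, -0.082, -0.08 , -0.078, -0.076, -0.074, -0.072, -0.07 ,
       -0.068, -0.066, -0.064, -0.062, -0.06 , -0.058, -0.056, -0.054,
       -0.052]))
90276 [-0.14999702 -0.03332758  0.05000336] [0.06955994 0.04880569 0.20448625]
```

View pics/k_wrist.png

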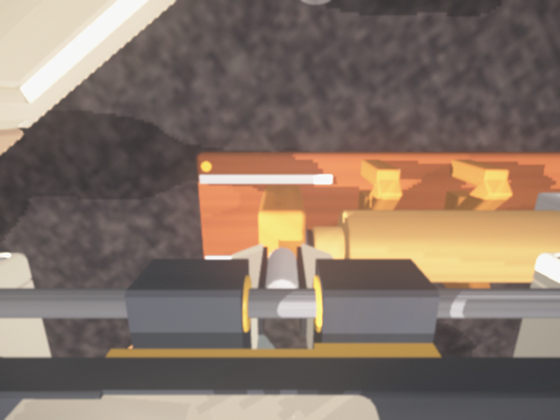

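In the wrist view the carriage front edge is at column 305, the stub end at 315 and the barrel shoulder at 345. The gap between carriage and stub can be measured here.

```bash
python3 -c "
from h import *
d=np.load('k_wrist.npz');C=d['C']
for y in (.006,.009,.012):
  L=(abs(C[...,1]-y)<.0015)
  t=C[L&(abs(C[...,2]-.0805)<.003)&(C[...,0]>-.12)&(C[...,0]<-.075)][:,0]
  s=C[L&(C[...,2]>.063)&(C[...,2]<.0775)&(C[...,0]>-.088)&(C[...,0]<-.06)]
  b=C[L&(C[...,2]>.079)&(C[...,0]>-.075)&(C[...,0]<-.03)][:,0]
  print(y,len(t),t.max() if len(t) else 0, s[:,0].min(), s[np.argsort(s[:,0])[:4]].round(4).tolist(), b.min())
for r in (236,240,244): print(r,[(u,C[r,u].round(4).tolist()) for u in (302,304,306,308,310,312,314,316,318)])
"
```

```text
0.006 28 -0.0890381349158134 -0.0817459685657452 [[-0.0817, 0.0069, 0.0716], [-0.0817, 0.0069, 0.0703], [-0.0811, 0.0064, 0.0706], [-0.0811, 0.0075, 0.0701]] -0.06008298560461405
0.009 107 -0.08397391657186687 -0.08310938936447997 [[-0.0831, 0.0102, 0.0737], [-0.0831, 0.0089, 0.0736], [-0.0831, 0.0095, 0.0733], [-0.083, 0.0082, 0.0733]] -0.06017884048352267
0.012 225 -0.08406789242951707 -0.0830894162125032 [[-0.0831, 0.0106, 0.0732], [-0.0831, 0.0112, 0.073], [-0.083, 0.0113, 0.0717], [-0.083, 0.0124, 0.0713]] -0.06023995270224683
236 [(302, [-0.0854, 0.0158, 0.0815]), (304, [-0.0842, 0.0153, 0.0803]), (306, [-0.0824, 0.0119, 0.0716]), (308, [-0.0811, 0.0108, 0.0689]), (310, [-0.0798, 0.0104, 0.0679]), (312, [-0.0786, 0.0102, 0.0675]), (314, [-0.0776, 0.0111, 0.0696]), (316, [-0.0764, 0.0109, 0.0693]), (318, [-0.0751, 0.0104, 0.0679])]
240 [(302, [-0.0853, 0.0135, 0.0816]), (304, [-0.0841, 0.0127, 0.0798]), (306, [-0.0825, 0.0101, 0.0733]), (308, [-0.0811, 0.0086, 0.0698]), (310, [-0.0799, 0.0088, 0.0703]), (312, [-0.0788, 0.0089, 0.0704]), (314, [-0.0777, 0.0093, 0.0714]), (316, [-0.0766, 0.0094, 0.0716]), (318, [-0.0755, 0.0096, 0.0722])]
244 [(302, [-0.0859, 0.015, 0.0907]), (304, [-0.0848, 0.0148, 0.0903]), (306, [-0.0826, 0.0083, 0.075]), (308, [-0.0811, 0.0064, 0.0706]), (310, [-0.08, 0.007, 0.0718]), (312, [-0.0788, 0.0066, 0.071]), (314, [-0.0777, 0.007, 0.072]), (316, [-0.0766, 0.0071, 0.0722]), (318, [-0.0755, 0.0074, 0.073])]
```

Call:
arm_command --fingers '[1,1,1,1,1,1,1]' --travel '[[0,0.0003,0],[0,0.0006,0],[0,0.0009,0],[0,0.0012,0],[0,0.0012,0],[0,0.0012,0],[0,0.0012,0]]' --dr '[[0,0,0],[0,0,0],[0,0,0],[0,0,0],[0,0,0],[0,0,0],[0,0,0]]'

```text
time: 17.07
tool_pos: [0.5382, -0.1348, 0.0884]
tool_rot: [-3.137, 0.0, -0.088]
contact_force: [2.3, 14.1, 2.9]
opening: 0.0155
grip_force: 30.0
```

```bash
cat > gap.py <<'E'
from h import *
c=[]; 
for i in range(3):
    C=read_camera("wrist"); W=cloud(C); D=incr(np.nan_to_num(W.reshape(-1,3),nan=9)).reshape(W.shape)
    for y in (.008,.010,.012):
        L=(abs(D[...,1]-y)<.0012)
        t=D[L&(abs(D[...,2]-.0805)<.003)&(D[...,0]>-.12)&(D[...,0]<-.075)][:,0].max()
        b=D[L&(D[...,2]>.079)&(D[...,0]>-.075)&(D[...,0]<-.03)][:,0].min()
        c.append((t,b,13.95-1e3*0+0))
    s=observe(); print(incr(s["tool_pos"]).round(5),s["contact_force"].round(1))
c=np.array(c)*1e3; m=np.median(c,0); print("front",m[0],"shoulder",m[1],"press",8-(m[1]-18-m[0]))
E
python3 gap.py
```

```text
[[-0.09493  0.0026   0.08843]] [ 1.1 13.8  3.2]
[[-0.09495  0.0026   0.08842]] [ 2.9 13.1  2.9]
[[-0.09496  0.00257  0.08841]] [ 3.2 14.2  3.9]
front -83.2023318488364 shoulder -60.1686469526184 press 2.9663151037820086
```

Call:
arm_command --fingers '[1,1,1,1,1,1]' --travel '[[0,0.0003,0],[0,0.0006,0],[0,0.0008,0],[0,0.0008,0],[0,0.0008,0],[0,0.0008,0]]' --dr '[[0,0,0],[0,0,0],[0,0,0],[0,0,0],[0,0,0],[0,0,0]]'

```text
time: 17.72
tool_pos: [0.5382, -0.1353, 0.0884]
tool_rot: [-3.136, 0.0, -0.088]
contact_force: [2.6, 14.5, 3.9]
opening: 0.0156
grip_force: 30.0
```

```bash
python3 gap.py
```

```text
[[-0.09438  0.00258  0.08841]] [ 2.4 13.8  3.7]
[[-0.09434  0.00259  0.08843]] [ 2.4 14.7  4.5]
[[-0.09439  0.00258  0.08842]] [ 2.5 14.2  3.8]
front -82.65600508953828 shoulder -60.17112675922049 press 3.515121669682216
```

Call:
arm_command --fingers '[1,1,1,1,1,1]' --travel '[[0,-0.0005,0],[0,-0.001,0],[0,-0.0015,0],[0,-0.002,0],[0,-0.002,0],[0,-0.002,0]]' --dr '[[0,0,0],[0,0,0],[0,0,0],[0,0,0],[0,0,0],[0,0,0]]'

```text
time: 18.37
tool_pos: [0.5382, -0.1352, 0.0884]
tool_rot: [-3.139, -0.0, -0.088]
contact_force: [0.8, 6.3, 2.4]
opening: 0.0152
grip_force: 30.0
```

```bash
python3 gap.py
```

```text
[[-0.09445  0.00258  0.08841]] [0.2 6.  1.2]
[[-0.09441  0.0026   0.08843]] [-0.2  6.5  3.2]
[[-0.09445  0.0026   0.08843]] [1.1 6.6 2.7]
front -82.72081026179612 shoulder -60.14117872588946 press 3.420368464093343
```

Call:
arm_command --fingers '[1,1,1,1]' --travel '[[0,-0.0005,0],[0,-0.001,0],[0,-0.001,0],[0,-0.001,0]]' --dr '[[0,0,0],[0,0,0],[0,0,0],[0,0,0]]'

```text
time: 18.85
tool_pos: [0.5382, -0.1353, 0.0884]
tool_rot: [-3.141, -0.0, -0.088]
contact_force: [0.9, 5.4, 3.0]
opening: 0.0152
grip_force: 30.0
```

Call:
arm_command --fingers '[0.6,0.5,0.4,0.3,0.2,0.2,0.2,0.2]' --travel '[[0,0,0],[0,0,0],[0,0,0],[0,0,0],[0,0,0],[0,0,0],[0,0,0],[0,0,0]]' --dr '[[0,0,0],[0,0,0],[0,0,0],[0,0,0],[0,0,0],[0,0,0],[0,0,0],[0,0,0]]'

```text
time: 19.52
tool_pos: [0.5381, -0.1359, 0.0883]
tool_rot: [-3.142, -0.0, -0.088]
contact_force: [0.3, -0.3, -0.5]
opening: 0.0365
grip_force: 0.0
```

```bash
python3 gap.py
```

```text
[[-0.09387  0.00254  0.08827]] [ 0.5  0.7 -0.3]
[[-0.09389  0.00256  0.08831]] [ 0.2 -0.2  0.3]
[[-0.09387  0.00253  0.08828]] [0.4 0.4 0.4]
front -82.57058704412927 shoulder -74.22303186174491 press 17.652444817615645
```

Call:
arm_command --fingers '[0.2,0.2,0.2,0.2,0.2,0.2,0.2,0.2]' --travel '[[0,0,-0.01],[0,0,-0.02],[0,0,-0.035],[0,0,-0.06],[0,0,-0.09],[0,0,-0.12],[0,0,-0.12],[0,0,-0.12]]' --dr '[[0,0,0],[0,0,0],[0,0,0],[0,0,0],[0,0,0],[0,0,0],[0,0,0],[0,0,0]]'

```text
time: 20.33
tool_pos: [0.5391, -0.1362, 0.2113]
tool_rot: [3.14, -0.006, -0.088]
contact_force: [-0.1, -0.0, -0.6]
opening: 0.0366
grip_force: 0.0
```

```bash
python3 look.py z wrist; python3 - <<'E'
from h import *
C=np.load('z_wrist.npz')['C']
for y in (-.004,.002,.008):
    L=abs(C[...,1]-y)<.002
    t=C[L&(abs(C[...,2]-.0805)<.003)&(C[...,0]>-.12)&(C[...,0]<-.07)][:,0]
    b=C[L&(C[...,2]>.0795)&(C[...,0]>-.073)&(C[...,0]<.1)][:,0]
    s=C[L&(C[...,2]>.066)&(C[...,2]<.078)&(C[...,0]>.06)&(C[...,0]<.11)][:,0]
    print(y,t.max(),b.min(),b.max(),"press",8-(b.min()-.018-t.max())*1e3, s.max() if len(s) else 0)
E
```

```text
[ 0.53912578 -0.13616218  0.21132891] [179.90768222  -0.3156125   -5.03668226] 0.036578532448347495 [-0.06596012 -0.04793286 -0.55189555]
cradle frame tcp [[-0.0936  0.0036  0.2113]]
-0.004 -0.08238634693225814 -0.06010552412051781 0.0966881533726834 press 3.7191771882596685 0.10016015232945562
0.002 -0.08247944730671274 -0.059798465661667764 0.09576256368105684 press 3.3190183549550234 0.09971160553256185
0.008 -0.08257199625636666 -0.05997655400093023 0.09795553562139023 press 3.404557744563573 0.0992483590589973
```

View pics/z_wrist.png

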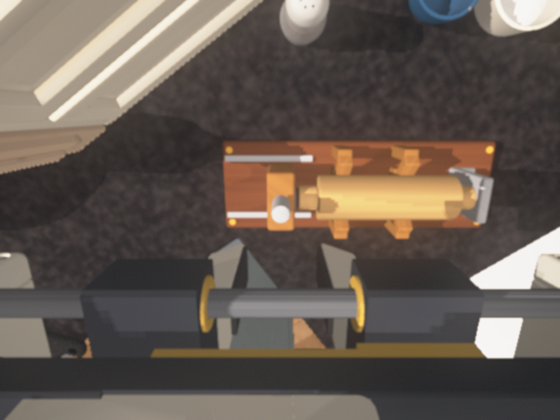

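The hand is clear of everything. The pin lies clamped between the pad at (300,197) and the end stop at (475,195), and the pad is pressed in about 3.5 mm of its 5 mm.

```bash
python3 -c "
from h import *
print(hand_in())"
```

```text
the job is handed in; nothing more can be done
None
```

The job is handed in: the pin is bedded in both V rests and clamped against the end stop, with the pad pressed in about 3.5 mm of 5 mm (70%, 3.75 mm asked), the hand clear, no other object touched, and about 20 s of the 61 s used.

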